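Stand the knocked-over tablet and drinks card back up

TASK

The song tablet and the drinks card on the karaoke-room counter have been knocked onto their backs. Stand each one up again on its own foot, about where it lies, by pushing its upturned foot over gently with the fingertips: do not pinch them or pick them up, and leave the other things on the counter alone.

Things in the scene. Friction and masses are not known exactly. Their poses are not given: they have to be found in the camera images.
- tablet_stand: Song tablet fixed on a loose L-shaped stand, 0.58 kg (varies). Foot: plate 130 mm wide, 110 mm deep heel to toe, 8 mm thick, on rubber strips. Origin: middle of the rear bottom edge of the foot (heel), about which it tips. Axes: x heel to toe, y along the width, z up when standing. At the start it lies on its back, z almost level (tilt 87 deg), x up: the foot is a wall 110 mm high with the tablet flat beside it.
- tablet_mid (a point): Centre of the tablet's front face (210 x 135 x 14 mm, black rubber edge). It leans back 15 deg when standing: top 155 mm high, lower edge 24 mm up and 34 mm ahead of the heel. At the start the screen faces up, its face 10 to 45 mm above the counter.
- tablet_toe (a point): Middle of the toe edge of the tablet stand's foot, on the foot's upper face (the face that looks over the tablet). At the start it is 110 mm up. Pushed here, level and away from the tablet, with 2.5 to 4.5 N, the stand tips about its heel; from about 26 deg short of standing it falls onto its foot by itself.
- card_stand: Drinks card fixed on a loose L-shaped stand, 0.24 kg (varies). Foot: wooden block 160 mm wide, 90 mm deep heel to toe, 16 mm thick, on rubber strips. Origin: middle of the rear bottom edge of the block (heel), about which it tips. Axes: x heel to toe, y along the width, z up when standing. At the start it lies on its back (tilt 88 deg), x up: the block is a wall 90 mm high, the card flat beside it.
- card_mid (a point): Centre of the front face of the stiff white card, 150 mm wide, 112 mm tall, 4 mm thick, set in the block 14 mm ahead of the heel, leaning back 8 deg; its top is 121 mm high when standing. At the start it faces up, 5 to 20 mm above the counter.
- card_toe (a point): Middle of the toe edge of the card stand's block, on the block's upper face (the face that looks over the card). At the start it is 90 mm up. Pushed here, level and away from the card, with about 1 N, the stand tips about its heel; from about 47 deg short of standing it falls onto its foot by itself.
- tumbler: Bystander: clear plastic tumbler, 68 mm across, 100 mm high, standing between the two stands and a little beyond them. Origin: centre of its underside.
- call_puck: Bystander: round staff-call button puck, 60 mm across, 22 mm high, on the counter between the two stands. Origin: centre of its underside.
- can: Bystander: drinks can, 62 mm across, 122 mm high, standing at the right. Origin: centre of its underside.
- tv_remote: Bystander: black TV remote control, 170 x 45 x 18 mm, lying at the left. Origin: centre of its underside.
- keypad: Bystander: song-number keypad, 195 x 135 x 40 mm, on the far side of the counter. Origin: centre of its underside.
- tambourine: Bystander: crescent tambourine 210 mm across and 52 mm high, lying flat on the far side at the right. Origin: on the counter at the centre of its arc.
- microphone: Bystander: hand microphone, 242 mm long, 52 mm thick at its head, lying on the far side at the left. Origin: on the counter under the middle of its length.
Things that resemble listed ones, but are neither listed nor needed, are in the scene too. What is shaped like the tablet_stand but blue is not meant.

How it is judged:
At the end, for the whole second after the job is handed in: Both stands are upright on their own feet on the counter (tilt under 0.1 rad, heel within 10 mm of the counter's height), at rest, each heel within 60 mm of where it lay, and no bystander has moved more than 30 mm (angle between each of tablet_stand, card_stand's own z axis and vertical below 0.1 rad and height (world z) of each of tablet_stand, card_stand below 0.01 m and distance of each of tablet_stand, card_stand from where it was at the start of the episode below 0.06 m and linear speed of each of tablet_stand, card_stand below 0.02 m/s and angular speed of each of tablet_stand, card_stand below 0.1 rad/s and distance of each of call_puck, tumbler, can, tv_remote, keypad, tambourine, microphone from where it was at the start of the episode below 0.03 m); the robot touches nothing.
It fails at once if a stand is picked up (its heel leaves the counter by more than 30 mm) (height (world z) of any of tablet_stand, card_stand above 0.03 m).
It fails at once if a stand is pinched or shoved hard (the fingers bear on it with more than 20 N) (contact force between the fingers and tablet_stand above 20 N or contact force between the fingers and card_stand above 20 N).
It fails at once if another thing on the counter is disturbed (moved more than 30 mm) (distance of any of call_puck, tumbler, can, tv_remote, keypad, tambourine, microphone from where it was at the start of the episode above 0.03 m).
It also fails if it takes over 54 s, if anything falls off the work surface, if the arm or the gripper's body presses on something with over 40 N, if the wrist force passes 120 N, or if a joint passes its speed limit or range.

ROBOT

A 7-joint arm with a two-finger parallel gripper is mounted at the origin on the work surface. World frame = base frame: x ahead of the robot, y to its left, z up, the work surface at z = 0. Lengths are in m, angles in rad, forces in N, time in s.
With the tool pointing down it reaches from about 0.4 to 0.85 m from the base axis. Payload 10.4 kg.
Tool frame: the origin (TCP) lies at the very end of the fingers, on their centre line; the grasp point (between the pads) lies 19 mm behind it; z points along the fingers, y is the line along which they close (so a half turn about z gives the same grasp; the last joint's range is limited). The gripper opens to 87 mm and grips with 3 to 60 N. Pads are 19 mm wide; open, the fingers measure 117 mm over their backs; the gripper's body (75 mm by 190 mm) begins 51 mm behind the grasp point.
Start: joints at [1.193, 0.332, -0.065, 1.46, 0.022, 1.35, -0.088], TCP at [0.217, -0.586, 0.223] pointing down, gripper open.
Joint ranges: [-2.6, 2.6], [-0.5, 2.12], [-1.47, 1.34], [0.16, 2.42], [-1.27, 4.41], [0.06, 2.06], [-2.6, 2.6]. Speed limits (rad/s): [2.22, 2.22, 2.79, 2.79, 3.14, 3.14, 3.14].

INTERFACE

Orientations are given as a unit quaternion [x, y, z, w].
In Python, from bench import * gives the robot as it stands.
- The arm moves only by the tool step_arm, never from a script. Its arguments are lists of equal length, an entry for each row: "delta_pos": the shift along the world's x, y, z in units of 25 mm (1.0 is 25 mm), a list of three; "turn": the turn about the world's z in units of 0.12 rad (1.0 is 0.12 rad). In form: {"delta_pos": [[tx, ty, tz], ...], "turn": [turn, ...]}. A call has 1 to 12 rows; each row shifts and turns the commanded pose from where the row before left it; what a row does not reach is not made up. A row lasts 1/10 s, in which the tool goes at most 50 mm and 8.59 degrees, less where a joint would pass 70% of its speed; a pose out of reach is approached as far as the arm can. A call with a number of a shift or a turn outside -1 to 1 is refused whole. A call with a gripper value outside its range is refused whole. "grip" is the closure, from 0 (fully open) to 1 (shut), set as the call begins (left out, the last holds). The fingers move at their own pace and stop on an object; "newtons" is the grip in N (left out, the last holds). Time passes only in rows, so rows that do not move let the fingers close. It gives the time, the measured TCP pose, the force, the opening and the grip force at its end, in the units of the state.
- read_state(): the state, without advancing time (a new reading comes with each control period).
- camera(name): name is "side" or "top"; returns a dict with "image" (384x512x3 uint8, red, green, blue), "z_map" (384x512 float32, m along the optical axis (not along the pixel's ray), 0 where there is no reading), "mtx" (3x3 intrinsics, pixels), "view" (4x4, takes a point from world to camera coordinates). Camera axes: x right, y up, looking along -z (the intrinsics and any distortion apply to the point x, -y, -z); pixel columns grow to the right and rows downward; lengths in m; the calibration is good to about 2 mm. A picture is of the moment at which its call begins.
- close_job(): hands the job in; it is judged then, once.
The state is a dict: "time": time; "joint_positions": joint angles; "joint_vel": joint speeds; "joint_torque": joint torques, N m; "ee_pos": TCP position; "eef_rot": TCP orientation; "ft_force": force on the tool from outside, world axes, zero at the start; "torque": the same for the moment, N m; "width": finger opening in m; "grip_force": force on a finger pad.
Only numpy, scipy, OpenCV 4.12 (cv2) and the standard library are available. Lean on these libraries where they do the work, as an engineer would, in place of code of your own. Each camera call takes 0.05 s, during which the arm holds its last target. There are 200 camera calls.

## Working session

There is one attempt and no reset: what is moved stays moved. The work goes in short steps, Python scripts to look and compute and a tool call to move; the robot and the scene stay as the last step left them, time stands still between calls to the robot, and variables do not carry over. Pictures are saved under pics/ and viewed, at most 10 in all, crops included, and the job is handed in when it is done.

Besides the shell and the picture viewer there is one more tool, called after ">>>" as a command line: name --pt "numbers of a row" for each row, then --argument value for the rest. step_arm: Moves the arm, as the interface text tells. Shifts and turns lie within -1 to 1; 1 stands for 25 mm of shift or 0.12 rad of turn. Its arguments: {"type":"object","properties":{"delta_pos":{"type":"array"},"turn":{"type":"array"},"grip":{"type":"number"},"newtons":{"type":"number"}},"required":["delta_pos","turn"]}

```bash
mkdir -p pics; cat > h.py <<'E'
from bench import *
import numpy as np, cv2
def snap(n,f):
    c=camera(n); cv2.imwrite(f'pics/{f}.png',c['image'][:,:,::-1]); np.savez(f'{f}.npz',**c); return c
def world(c,u,v,r=1):
    z=c['z_map'][v-r:v+r+1,u-r:u+r+1]; z=np.median(z[z>0]); k=c['mtx']
    p=np.array([(u-k[0,2])/k[0,0]*z,-(v-k[1,2])/k[1,1]*z,-z,1]); return (np.linalg.inv(c['view'])@p)[:3]
E
python3 - <<'E'
from h import *
a=snap('top','t0');b=snap('side','s0')
print(read_state())
for c in(a,b):print(c['mtx'],np.linalg.inv(c['view']).round(3))
cv2.imwrite('pics/t0b.png',cv2.resize(a['image'][:,:,::-1],(800,600),interpolation=cv2.INTER_CUBIC))
cv2.imwrite('pics/s0b.png',cv2.resize(b['image'][:,:,::-1],(800,600),interpolation=cv2.INTER_CUBIC))
E
```

```text
{'time': 0.1, 'joint_positions': array([ 1.19335443,  0.33281249, -0.06471607,  1.46084401,  0.02161793,
        1.34989372, -0.08849194]), 'joint_vel': array([-0.00051719, -0.00262877,  0.00080609, -0.0005236 , -0.00212705,
        0.00175034, -0.00059129]), 'joint_torque': array([ 1.20652094e-03, -6.24546719e+01,  2.44741864e-02, -3.90718997e+01,
       -6.14546891e-02,  3.65855440e-02,  1.11008028e-04]), 'ee_pos': array([ 0.21703391, -0.58574514,  0.22183752]), 'eef_rot': array([ 9.84297880e-01,  1.76514264e-01, -1.44824618e-04, -6.13819219e-04]), 'ft_force': array([ 0.10850013, -0.54624684,  0.69814883]), 'torque': array([-0.00501228,  0.02819905, -0.00888719]), 'grip_force': 0.0, 'width': 0.08703273014696418}
[[371.63427067   0.         260.3848738 ]
 [  0.         371.63427067 194.15283087]
 [  0.           0.           1.        ]] [[ 3.00e-02  9.99e-01 -4.40e-02  3.77e-01]
 [-1.00e+00  3.00e-02 -2.00e-03  2.00e-03]
 [-1.00e-03  4.40e-02  9.99e-01  1.24e+00]
 [ 0.00e+00  0.00e+00  0.00e+00  1.00e+00]]
[[400.99115472   0.         245.44679324]
 [  0.         400.99115472 188.58969791]
 [  0.           0.           1.        ]] [[-0.999  0.006 -0.034  0.39 ]
 [-0.03  -0.618  0.786  1.019]
 [-0.016  0.786  0.618  0.89 ]
 [ 0.     0.     0.     1.   ]]
```

View pics/t0b.png

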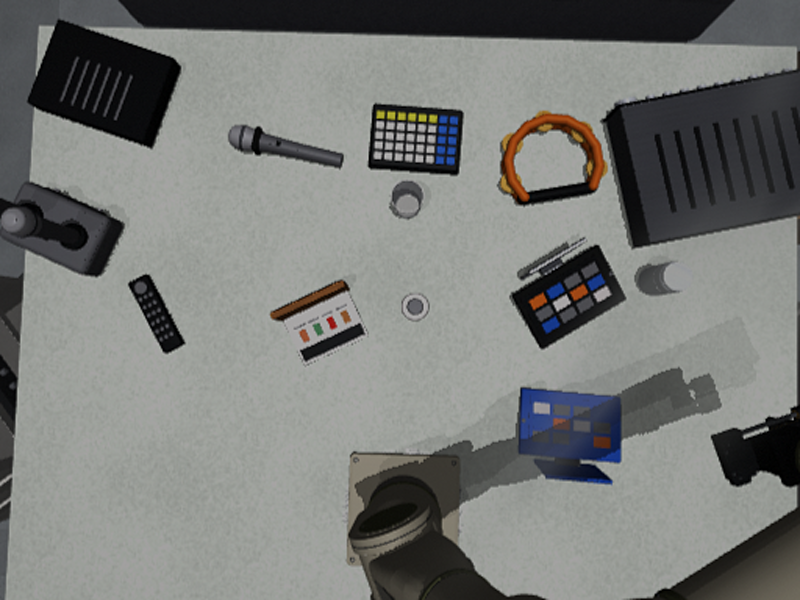

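View pics/s0b.png

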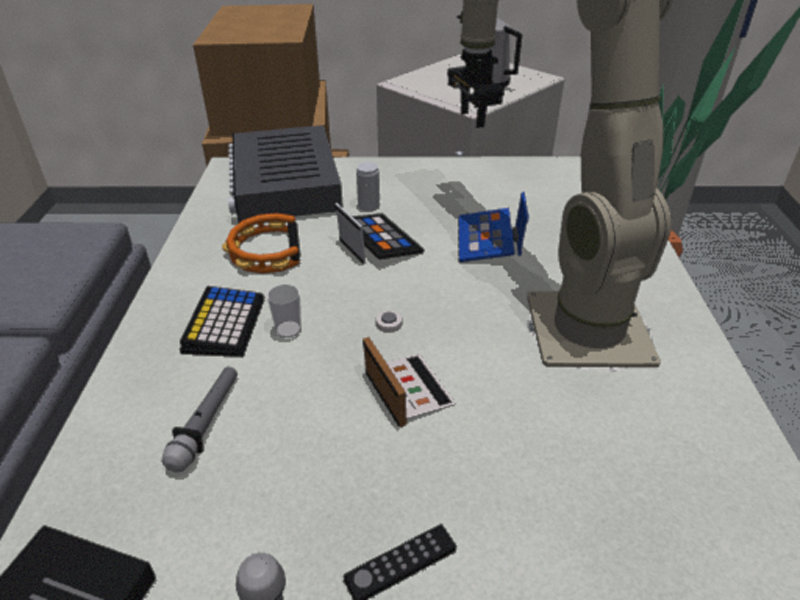

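The top view shows the card stand at (320,320), with its brown wall on the far side at (312,300). The black/grey tablet stand is at (568,295), with its foot wall at (550,257). There are two tablet-shaped candidates: the black/grey one at (568,295) and the blue one at (570,430). The blue one is ruled out by the task, so the black/grey one fits. I'll confirm that with a crop and measure both walls from depth.

```bash
python3 - <<'E'
from h import *
W={}
for f in('t0','s0'):
    c=np.load(f+'.npz'); z=c['z_map'];k=c['mtx'];v,u=np.mgrid[:384,:512]
    p=np.stack([(u-k[0,2])/k[0,0]*z,-(v-k[1,2])/k[1,1]*z,-z,0*z+1],-1)@np.linalg.inv(c['view']).T
    W[f]=p[...,:3]; ok=z>0
    for nm,(x0,x1,y0,y1),h in (('tablet',(.38,.62,-.42,-.14),.112),('card',(.36,.56,.06,.32),.092)):
        m=ok&(p[...,0]>x0)&(p[...,0]<x1)&(p[...,1]>y0)&(p[...,1]<y1)
        for lo,hi in((.005,.05),(.05,h-.015),(h-.015,h+.015)):
            q=p[m&(p[...,2]>lo)&(p[...,2]<hi)][:,:3].astype(np.float32)
            if len(q)<5: print(f,nm,lo,len(q));continue
            r=cv2.minAreaRect(q[:,:2].copy()); print(f,nm,lo,len(q),'rect',np.round(cv2.boxPoints(r),3).tolist(),'zmax',q[:,2].max().round(3))
a=np.load('t0.npz')['image'][:,:,::-1]; b=np.load('s0.npz')['image'][:,:,::-1]
R=lambda i,x,y,w,h:cv2.resize(i[y:y+h,x:x+w],(400,300),interpolation=cv2.INTER_CUBIC)
cv2.imwrite('pics/crop.png',np.vstack([np.hstack([R(a,315,140,120,90),R(b,205,115,120,90)]),np.hstack([R(a,160,165,120,90),R(b,210,195,120,90)])]))
E
```

```text
t0 tablet 0.005 2416 rect [[0.37700000405311584, -0.15000000596046448], [0.38499999046325684, -0.421999990940094], [0.625, -0.41499999165534973], [0.6169999837875366, -0.1420000046491623]] zmax 0.049
t0 tablet 0.05 22 rect [[0.48899999260902405, -0.23499999940395355], [0.5540000200271606, -0.34700000286102295], [0.5590000152587891, -0.3440000116825104], [0.49399998784065247, -0.23199999332427979]] zmax 0.095
t0 tablet 0.097 114 rect [[0.492000013589859, -0.23499999940395355], [0.5609999895095825, -0.3440000116825104], [0.5680000185966492, -0.3400000035762787], [0.49900001287460327, -0.23100000619888306]] zmax 0.114
t0 card 0.005 1038 rect [[0.36000001430511475, 0.06300000101327896], [0.5529999732971191, 0.06199999898672104], [0.5540000200271606, 0.3179999887943268], [0.3610000014305115, 0.3190000057220459]] zmax 0.049
t0 card 0.05 59 rect [[0.3840000033378601, 0.2619999945163727], [0.4580000042915344, 0.12800000607967377], [0.46399998664855957, 0.13099999725818634], [0.38999998569488525, 0.26499998569488525]] zmax 0.077
t0 card 0.077 295 rect [[0.3869999945163727, 0.27000001072883606
[... 680 characters left out ...]
394, -0.3409999907016754], [0.5009999871253967, -0.2290000021457672]] zmax 0.113
s0 card 0.005 805 rect [[0.34700000286102295, 0.3100000023841858], [0.3619999885559082, 0.06700000166893005], [0.5540000200271606, 0.07900000363588333], [0.5389999747276306, 0.32199999690055847]] zmax 0.05
s0 card 0.05 145 rect [[0.3869999945163727, 0.2720000147819519], [0.46799999475479126, 0.13899999856948853], [0.4790000021457672, 0.14499999582767487], [0.39800000190734863, 0.27900001406669617]] zmax 0.077
s0 card 0.077 292 rect [[0.3869999945163727, 0.27300000190734863], [0.45899999141693115, 0.12999999523162842], [0.4729999899864197, 0.13699999451637268], [0.4020000100135803, 0.2800000011920929]] zmax 0.095
```

View pics/crop.png

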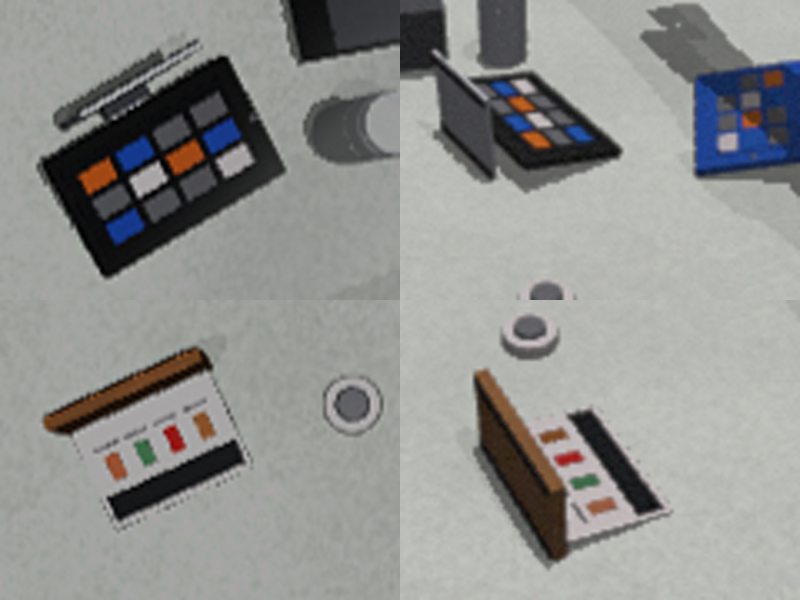

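The crop confirms it: the black/grey stand is the tablet, with its foot wall on the far side, and the decoy is blue. The card's brown wall is also on the far side. Measured against the given sizes:

| Stand | Inner face middle | Push direction | Width | Height |
|---|---|---|---|---|
| Tablet | (0.527, -0.290) | (0.84, 0.54) | 130 mm | ~110 mm |
| Card | (0.422, 0.200) | (0.89, 0.45) | ~159 mm | ~92 mm |

I'll do the tablet first, with the fingers partly open along the foot's width and above the tablet.

>>> step_arm --pt "0.93 0.92 0" --pt "0.93 0.92 0" --pt "0.93 0.92 0" --pt "0.93 0.92 0" --pt "0.93 0.92 0" --pt "0.93 0.92 0" --pt "0.93 0.92 0" --pt "0.93 0.92 0" --pt "0.93 0.92 0" --pt "0.93 0.92 0" --pt "0.93 0.92 0" --pt "0.93 0.92 0" --turn '[0.15,0.15,0.15,0.15,0.15,0.15,0.15,0.15,0.15,0.15,0.15,0.15]' --grip 0.3

```text
time: 1.3
ee_pos: [0.4967, -0.309, 0.2222]
eef_rot: [0.959, 0.282, -0.0, -0.0]
ft_force: [1.2, -0.3, -0.6]
width: 0.0611
grip_force: 0.0
```

>>> step_arm --pt "0 0 0" --pt "0 0 0" --pt "0 0 0" --turn '[0,0,0]'

```text
time: 1.6
ee_pos: [0.4953, -0.3111, 0.2223]
eef_rot: [0.96, 0.281, -0.0, 0.0]
ft_force: [0.4, 0.8, 0.1]
width: 0.0607
grip_force: 0.0
```

>>> step_arm --pt "0 0 -1" --pt "0 0 -1" --pt "0 0 -1" --pt "0 0 -1" --pt "0 0 -0.9" --pt "0 0 0" --pt "0.34 0.21 0" --pt "0.34 0.21 0" --pt "0 0 0" --pt "0 0 0" --turn '[0,0,0,0,0,0,0,0,0,0]'

```text
time: 2.6
ee_pos: [0.514, -0.2993, 0.1009]
eef_rot: [0.959, 0.282, 0.0, 0.0]
ft_force: [-0.2, -0.1, 0.2]
width: 0.0611
grip_force: 0.0
```

```bash
python3 - <<'E'
from h import *
a=snap('side','s1');i=a['image'][:,:,::-1]
cv2.imwrite('pics/s1c.png',cv2.resize(i[80:200,180:340],(800,600),interpolation=cv2.INTER_CUBIC))
E
```

```text
(no output)
```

View pics/s1c.png

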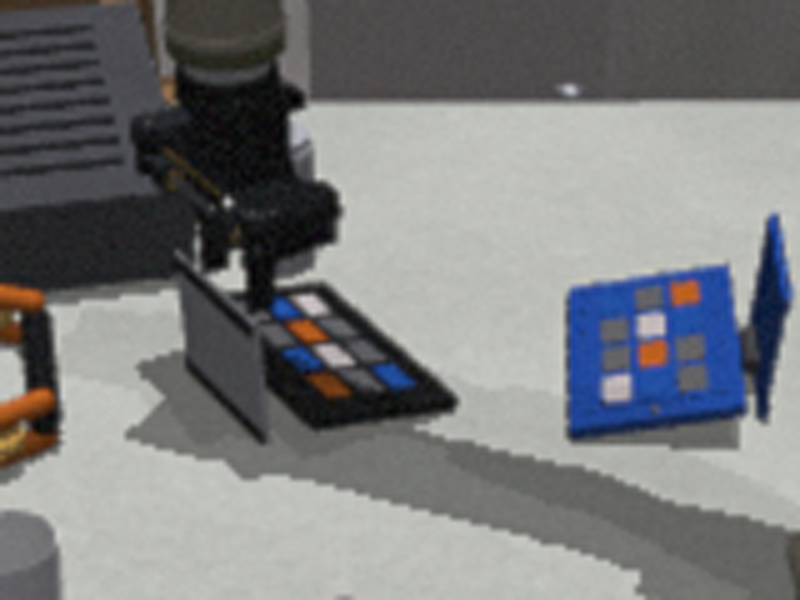

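The crop shows the fingers at about (240,270), just behind the grey wall's top edge and over the tablet. Next I'll push gently along an arc.

>>> step_arm --pt "0.17 0.107 0" --pt "0.17 0.107 0" --pt "0.17 0.107 0" --pt "0.17 0.107 -0.03" --pt "0.17 0.107 -0.05" --pt "0.17 0.107 -0.05" --turn '[0,0,0,0,0,0]'

```text
time: 3.25
ee_pos: [0.5393, -0.2833, 0.097]
eef_rot: [0.96, 0.282, 0.0, 0.0]
ft_force: [-1.5, -2.0, 3.6]
width: 0.061
grip_force: 1.6
```

>>> step_arm --pt "0.17 0.107 -0.06" --pt "0.17 0.107 -0.07" --pt "0.17 0.107 -0.08" --pt "0.17 0.107 -0.1" --turn '[0,0,0,0]'

```text
time: 3.65
ee_pos: [0.5562, -0.2724, 0.0889]
eef_rot: [0.96, 0.282, 0.0, -0.0]
ft_force: [-0.4, -0.8, 3.8]
width: 0.061
grip_force: 1.3
```

```bash
python3 - <<'E'
from h import *
a=snap('side','s2');i=a['image'][:,:,::-1]
cv2.imwrite('pics/s2c.png',cv2.resize(i[80:200,180:340],(800,600),interpolation=cv2.INTER_CUBIC))
E
```

```text
(no output)
```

View pics/s2c.png

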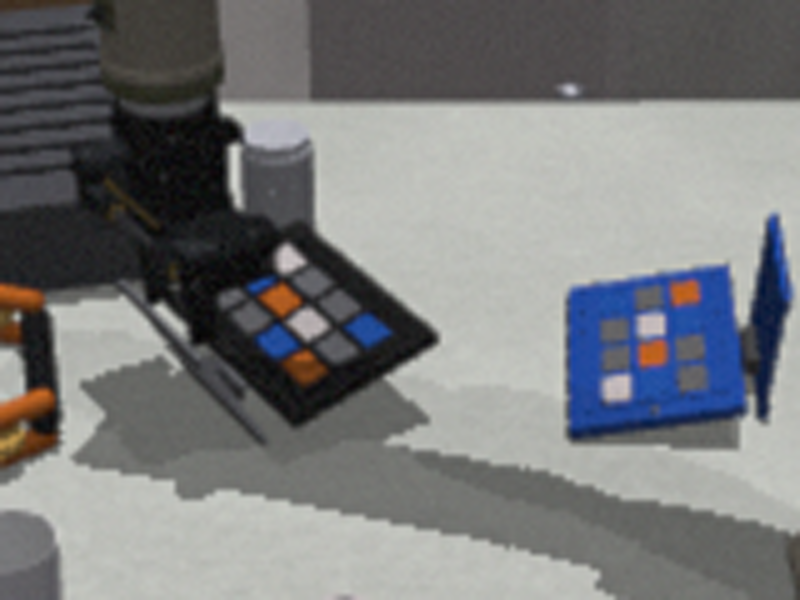

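The stand is tipping about its heel, which has stayed at (265,440), and there is no sliding. I'll continue along the arc.

>>> step_arm --pt "0.17 0.107 -0.12" --pt "0.17 0.107 -0.13" --pt "0.17 0.107 -0.15" --pt "0.17 0.107 -0.17" --pt "0.17 0.107 -0.2" --turn '[0,0,0,0,0]'

```text
time: 4.2
ee_pos: [0.5773, -0.259, 0.0693]
eef_rot: [0.96, 0.282, 0.0, -0.0]
ft_force: [1.3, -0.1, 1.0]
width: 0.0608
grip_force: 0.6
```

>>> step_arm --pt "0.17 0.107 -0.23" --pt "0.17 0.107 -0.26" --pt "0.17 0.107 -0.3" --turn '[0,0,0]'

```text
time: 4.5
ee_pos: [0.5899, -0.2511, 0.0493]
eef_rot: [0.96, 0.282, -0.0, -0.0]
ft_force: [0.6, -0.4, 0.3]
width: 0.0609
grip_force: 0.0
```

>>> step_arm --pt "0 0 0" --pt "0 0 0" --pt "0 0 0" --turn '[0,0,0]'

```text
time: 4.8
ee_pos: [0.5896, -0.2518, 0.0503]
eef_rot: [0.96, 0.281, 0.0, 0.0]
ft_force: [0.9, 0.7, -0.0]
width: 0.0609
grip_force: 0.0
```

```bash
python3 - <<'E'
from h import *
a=snap('side','s3');i=a['image'][:,:,::-1]
cv2.imwrite('pics/s3c.png',cv2.resize(i[80:200,180:340],(800,600),interpolation=cv2.INTER_CUBIC))
print(read_state()['ft_force'])
E
```

```text
[ 0.5497967  -0.43017275  1.08873656]
```

View pics/s3c.png

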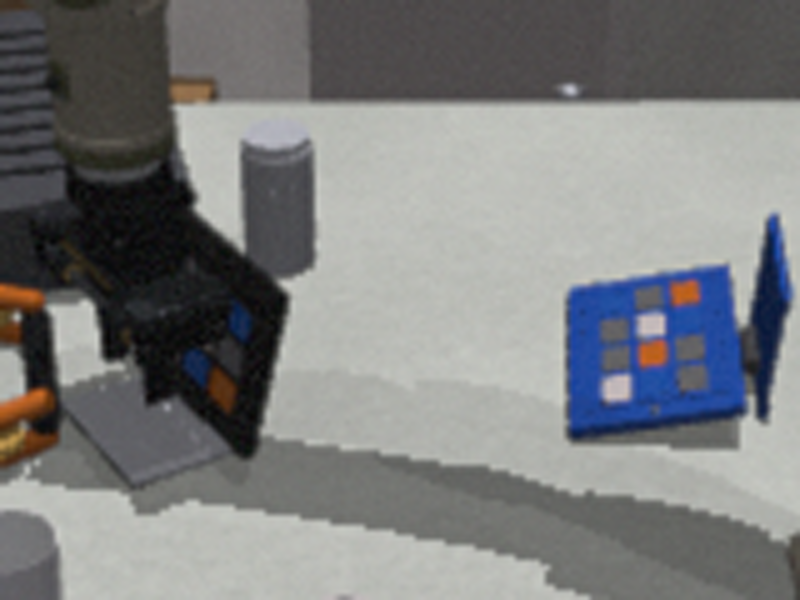

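The tablet now stands on its foot, which lies flat around (150,430), and the fingers are free. I'll go straight up and over to the card.

>>> step_arm --pt "0 0 0.5" --pt "0 0 1" --pt "0 0 1" --pt "0 0 1" --pt "0 0 1" --pt "0 0 1" --pt "0 0 0.5" --turn '[0,0,0,0,0,0,0]'

```text
time: 5.55
ee_pos: [0.5905, -0.2518, 0.2038]
eef_rot: [0.96, 0.281, 0.002, 0.001]
ft_force: [0.8, -0.2, -1.0]
width: 0.0606
grip_force: 0.0
```

>>> step_arm --pt "-0.43 0.97 0" --pt "-0.43 0.97 0" --pt "-0.43 0.97 0" --pt "-0.43 0.97 0" --pt "-0.43 0.97 0" --pt "-0.43 0.97 0" --pt "-0.43 0.97 0" --pt "-0.43 0.97 0" --pt "-0.43 0.97 0" --pt "-0.43 0.97 0" --pt "-0.43 0.97 0" --pt "-0.43 0.97 0" --turn '[-0.05,-0.05,-0.05,-0.05,-0.05,-0.05,-0.05,-0.05,-0.05,-0.05,-0.05,-0.05]'

```text
time: 6.75
ee_pos: [0.46, 0.0405, 0.2003]
eef_rot: [0.969, 0.247, 0.0, 0.0]
ft_force: [0.8, 0.5, 0.9]
width: 0.0613
grip_force: 0.0
```

>>> step_arm --pt "-0.43 0.97 0" --pt "-0.43 0.97 0" --pt "-0.43 0.97 0" --pt "-0.43 0.97 0" --pt "-0.43 0.97 0" --pt "-0.43 0.97 0" --pt "0 0 0" --pt "0 0 0" --turn '[-0.05,-0.05,-0.05,-0.05,-0.05,0,0,0]'

```text
time: 7.55
ee_pos: [0.3961, 0.185, 0.2002]
eef_rot: [0.973, 0.233, 0.0, 0.0]
ft_force: [-0.4, 0.0, 0.1]
width: 0.0612
grip_force: 0.0
```

```bash
python3 - <<'E'
from h import *
a=snap('top','t4');b=snap('side','s4')
z=a['z_map'];i=np.hstack([cv2.resize(c['image'][:,:,::-1],(400,300)) for c in(a,b)])
cv2.imwrite('pics/ts4.png',np.vstack([i,np.hstack([cv2.resize(b['image'][:,:,::-1][y:y+90,x:x+120],(400,300)) for x,y in((190,100),(210,195))])]))
E
```

```text
(no output)
```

View pics/ts4.png

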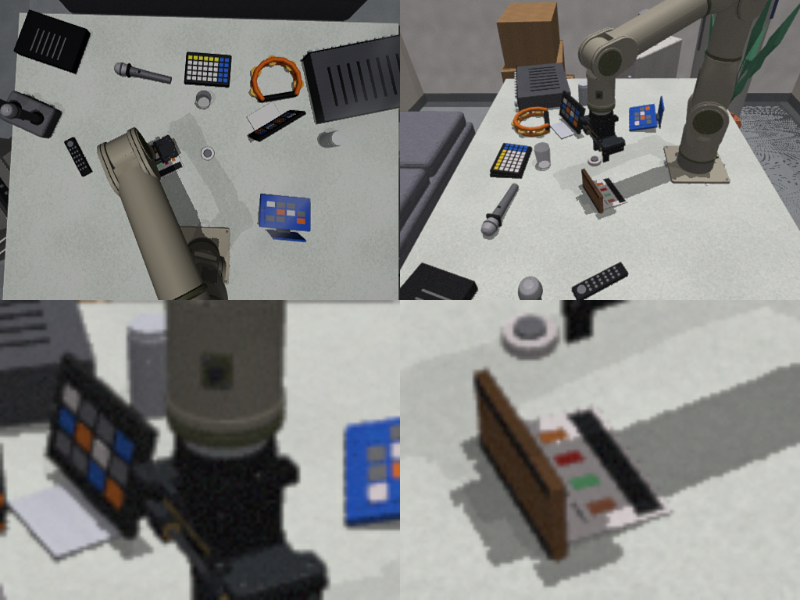

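The tablet is upright in the lower-left crop, and the card is still lying as before with its wall clear of the fingers. I'll descend behind the card's wall and push.

>>> step_arm --pt "0 0 -0.96" --pt "0 0 -0.96" --pt "0 0 -0.96" --pt "0 0 -0.96" --pt "0 0 -0.96" --pt "0 0 0" --pt "0.27 0.13 0" --pt "0.27 0.13 0" --pt "0 0 0" --turn '[0,0,0,0,0,0,0,0,0]'

```text
time: 8.55
ee_pos: [0.4116, 0.1923, 0.0814]
eef_rot: [0.973, 0.232, 0.001, -0.0]
ft_force: [0.3, 1.0, -1.0]
width: 0.0611
grip_force: 0.0
```

>>> step_arm --pt "0.18 0.09 0" --pt "0.18 0.09 0" --pt "0.18 0.09 -0.03" --pt "0.18 0.09 -0.05" --pt "0.18 0.09 -0.06" --pt "0.18 0.09 -0.08" --turn '[0,0,0,0,0,0]'

```text
time: 9.15
ee_pos: [0.4371, 0.2053, 0.0744]
eef_rot: [0.973, 0.232, 0.0, 0.0]
ft_force: [-0.2, -0.7, 0.8]
width: 0.0613
grip_force: 0.4
```

>>> step_arm --pt "0.18 0.09 -0.08" --pt "0.18 0.09 -0.1" --pt "0.18 0.09 -0.12" --pt "0.18 0.09 -0.14" --pt "0.18 0.09 -0.17" --pt "0.18 0.09 -0.2" --pt "0.18 0.09 -0.22" --pt "0.18 0.09 -0.22" --turn '[0,0,0,0,0,0,0,0]'

```text
time: 9.95
ee_pos: [0.4732, 0.2233, 0.0429]
eef_rot: [0.973, 0.232, 0.0, -0.0]
ft_force: [1.0, -0.0, -0.1]
width: 0.0609
grip_force: 0.0
```

>>> step_arm --pt "0 0 0" --pt "0 0 0" --pt "0 0 0" --turn '[0,0,0]'

```text
time: 10.25
ee_pos: [0.4725, 0.2231, 0.0434]
eef_rot: [0.973, 0.232, 0.0, 0.0]
ft_force: [0.6, 0.7, -0.3]
width: 0.0612
grip_force: 0.0
```

```bash
python3 - <<'E'
from h import *
a=snap('side','s5');i=a['image'][:,:,::-1]
cv2.imwrite('pics/s5c.png',cv2.resize(i[170:290,180:340],(800,600),interpolation=cv2.INTER_CUBIC))
E
```

```text
(no output)
```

View pics/s5c.png

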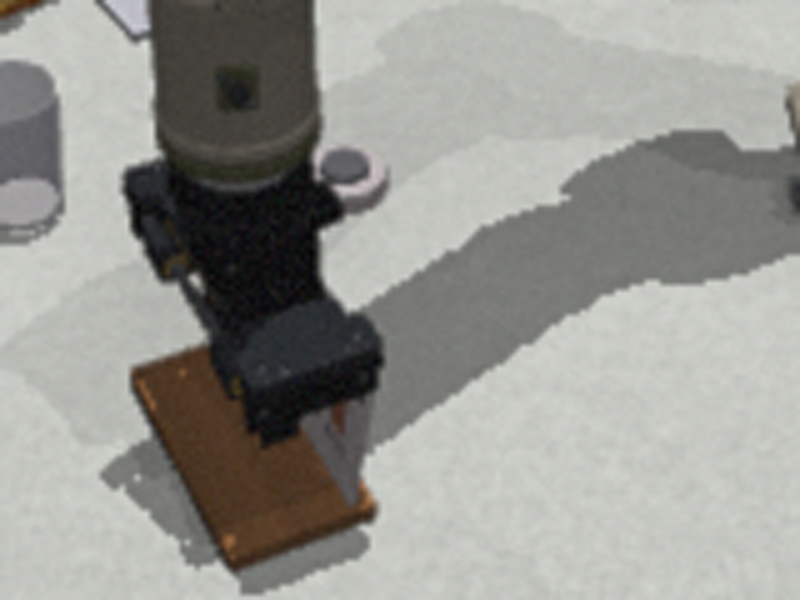

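The card's block is down or nearly so, with the foot around (250,460) and the card standing. The gripper body is close to the card's top, so I'll ease forward 10 mm and then rise.

>>> step_arm --pt "0.18 0.09 0" --pt "0.18 0.09 0" --pt "0 0 0" --pt "0 0 0.5" --pt "0 0 1" --pt "0 0 1" --pt "0 0 1" --pt "0 0 1" --pt "0 0 1" --pt "0 0 1" --pt "0 0 1" --pt "0 0 0.5" --turn '[0,0,0,0,0,0,0,0,0,0,0,0]'

```text
time: 11.5
ee_pos: [0.482, 0.2282, 0.2463]
eef_rot: [0.973, 0.232, 0.002, -0.0]
ft_force: [-0.8, -0.5, 0.6]
width: 0.0612
grip_force: 0.0
```

>>> step_arm --pt "0 0 0" --pt "0 0 0" --pt "0 0 0" --pt "0 0 0" --pt "0 0 0" --turn '[0,0,0,0,0]'

```text
time: 12.0
ee_pos: [0.4814, 0.2275, 0.2426]
eef_rot: [0.973, 0.232, -0.001, 0.0]
ft_force: [-1.0, -0.5, -0.2]
width: 0.0606
grip_force: 0.0
```

```bash
python3 - <<'E'
from h import *
b=snap('side','s6');i=b['image'][:,:,::-1]
cv2.imwrite('pics/s6.png',np.hstack([cv2.resize(i[y:y+120,x:x+80],(400,600),interpolation=cv2.INTER_CUBIC) for x,y in((195,90),(205,180))]))
z=b['z_map'];k=b['mtx'];v,u=np.mgrid[:384,:512]
p=(np.stack([(u-k[0,2])/k[0,0]*z,-(v-k[1,2])/k[1,1]*z,-z,0*z+1],-1)@np.linalg.inv(b['view']).T)[...,:3][z>0]
# heights along push axis relative to original face
for nm,c,n in(('tab',(.527,-.29),(.844,.537)),('card',(.422,.2),(.894,.447))):
    d=p[:,:2]-c; f=d@n; l=d@np.array([n[1],-n[0]]); m=(abs(l)<.055)
    for a in np.arange(-.06,.14,.02):
        q=p[m&(f>=a)&(f<a+.02)&(p[:,2]<.16)]
        if len(q)>5: print(nm,a.round(2),len(q),np.percentile(q[:,2],[10,50,95]).round(3))
E
```

```text
tab -0.06 24 [-0.002  0.001  0.003]
tab 0.08 15 [0.006 0.009 0.011]
tab 0.1 107 [0.    0.007 0.011]
tab 0.12 96 [-0.001  0.002  0.045]
card -0.06 174 [-0.001  0.001  0.004]
card -0.04 119 [-0.001  0.001  0.003]
card -0.02 74 [-0.001  0.001  0.004]
card 0.0 248 [0.084 0.107 0.122]
card 0.02 432 [0.016 0.041 0.081]
card 0.04 198 [0.014 0.017 0.019]
card 0.06 197 [0.015 0.017 0.02 ]
card 0.08 199 [0.015 0.017 0.02 ]
card 0.1 243 [-0.001  0.002  0.017]
card 0.12 206 [-0.002  0.001  0.004]
```

View pics/s6.png

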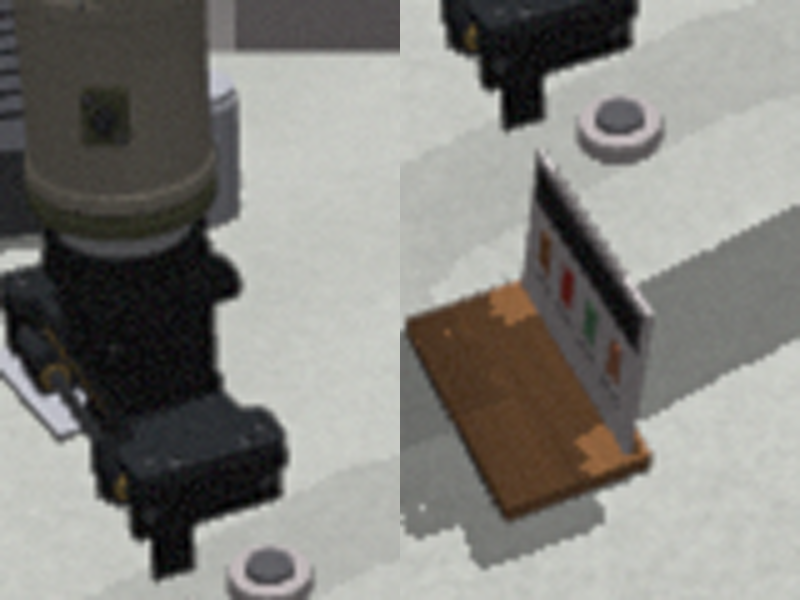

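The card stands with its block flat (top at 17 mm), the tablet's foot is flat (top at about 9 mm), both are close to where they lay, and the arm is clear.

```bash
python3 -c "
from bench import *
print(close_job())"
```

```text
the job is handed in; nothing more can be done
None
```

I tipped both the song tablet and the drinks card upright onto their own feet, about where they lay and without touching anything else, and handed the job in; no verdict was returned.

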